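# Knock down the stop peg, draw the sagging bolt and hold the sample cage's gate ajar

## Task

Hold the self-closing gate of the sample cage ajar for a colleague: first knock the sprung stop peg in front of the gate down flush with the mallet (touch the peg with nothing else) and stand the mallet back on its face on the worktop. Then take the barrel bolt by its knob and, because the worn bolt sags behind the bent-up lip of its keeper, lift it over the lip while you pull it, without wrenching it, until it is fully drawn towards the hinge; swing the gate by the knob to about 30 degrees open and finish while still holding the knob there. Leave the dish, the stopwatch and the amber bottle where they stand.

Things in the scene. Friction and masses are not known exactly. Their poses are not given: they have to be found in the camera images.
- cage: Bench sample cage, fixed: grey plate (350 wide, 270 deep, top 20 mm above the worktop), aluminium posts to 200 mm height, clear walls and roof. Origin at worktop level in the gate's mid-plane, near the middle of the opening; x axis goes into the cage, y axis along the front towards the hinge, z up. Gate and posts' front faces lie at x = -10 mm; the plate reaches to x = -85 mm.
- gate_hinge (a point): Point on the gate's vertical hinge axis (at the left edge of the gate seen from the robot, cage x = -10, y = +125 mm), 178 mm above the worktop.
- gate (a joint): Gate angle in rad: 0 shut, grows as the free edge swings out towards the robot (clockwise seen from above), to 1.3. Gate 238 mm wide, 24 to 195 mm above the worktop. A hinge spring shuts it (0.2 N m shut, about 0.46 N m at 30 degrees, so 2 to 4 N at the knob). While the bolt is shot the keeper holds it shut; while the stop peg is up it opens no more than about 0.25 rad.
- stop_peg (a joint): Travel of the stop peg, m: about 0 standing up, 0.014 fully down (1 mm proud of the plate). A side-sprung catch holds it at any height; pushing it down takes about 10 N and it stays where it is left.
- peg: The steel stop peg itself. Origin: centre of its top; 16 mm diameter, with a red ring, stands up to 15 mm above the cage's plate, axis 28 mm in front of the gate's face and 90 mm from the hinge line.
- mallet: Soft-faced mallet, about 0.42 kg, loose, standing on its white face: head 40 mm diameter and 70 mm tall, orange upper face, wooden handle 24 mm wide and 26 mm high, level, its centre line 35 mm above the white face, from the head to 145 mm along the body's -x axis. Origin: centre of the lower (white) striking face; z up the head. Centre of mass about 8 mm from the head's axis, on the handle's side; grip the handle near the head, about 55 mm from the head's axis.
- bolt_knob: Black knob of the bolt, sticking straight out of the gate's front: round grip 16 mm diameter and 36 mm long, with a 22 mm end flange. Origin: centre of the grip, 50 mm in front of the gate's face; knob axis along the gate's normal (cage x when shut). The bolt is shot along the front, away from the hinge. Bolt, keeper and barrel reach no more than 27 mm in front of the gate's face. About 0.2 kg hangs on it.
- bolt_slide (a joint): Draw of the bolt, m: about 0 shot, grows as it is pulled towards the hinge, along the gate's face; 0.045 fully drawn, clear of the keeper beyond 0.027. Drag about 2 N.
- bolt_lift (a joint): Lift of the bolt, rad: 0 sagging under its own weight, up to 0.12. The bolt pivots at its tail, 100 mm from the knob towards the hinge (the pivot travels with the bolt), so the knob rises 1 mm for each 0.01 rad; it falls back when let go.
- bolt_nose: Dark steel nose of the bolt, 12 mm thick, 16 long, 21 high, thicker than its 10 mm shank. Origin: its lower edge on the hinge's side, 178 mm from the pivot: the step that hangs behind the keeper's lip. While the bolt sags it lies about 9 mm below the top of the lip, so the knob must be raised by 5 mm to clear it; 8 mm is a good lift and 12 mm is the stop. The lip is passed once the bolt is drawn 27 mm.
- keeper: Bright steel keeper, fixed to the cage: a shelf under the nose with the bent-up lip at its mouth and a strap in front of the nose. Origin: middle of the top edge of the keeper's bent-up lip, on the right front post, about 4 mm on the hinge's side of the nose's step when the bolt is shot.
- petri_dish: Clear round dish with lid, 59 mm diameter, 13 mm high, loose. Origin: centre of its underside.
- stopwatch: Black digital stopwatch lying on its back, 61x54x16 mm, loose. Origin: centre of its underside.
- amber_bottle: Amber reagent bottle with black cap, 52 mm diameter, 106 mm high, loose. Origin: centre of its underside.

How it is judged:
By the outcome, as a careful person would: the job done as asked, in the order asked, and still so for the second after the job is handed in, while the arm keeps its last pose, push and grip.
It also fails if it takes over 54 s, if anything falls off the work surface, if the arm or the gripper's body presses on something with over 40 N, if the wrist force passes 120 N, or if a joint passes its speed limit or range.

## Robot

A 6-joint arm with a two-finger parallel gripper is mounted at the origin on a cart in front of the work surface, level with it; the furniture and walls round the work are solid. World frame = base frame: x ahead of the robot, y to its left, z up, the work surface at z = 0. Lengths are in mm, angles in rad, forces in N, time in s.
With the tool pointing down it reaches from about 425 to 950 mm from the base axis. Payload 14.7 kg.
Tool frame: the origin (TCP) lies at the very end of the fingers, on their centre line; the grasp point (between the pads) lies behind it (arm.hold_point_z is the z of the grasp point in the tool frame, in mm); z points along the fingers, y is the line along which they close (so a half turn about z gives the same grasp; the last joint's range is limited). The gripper opens to 85 mm and grips with 20 to 120 N. Pads are 22 mm wide; open, the fingers measure 114 mm over their backs; the gripper's body (76 mm by 85 mm) begins 54 mm behind the grasp point. The pads swing forward as they close: fully open they stand 13 mm farther back than shut.
Start: joints at [1.295, 0.48, 1.596, -0, 1.065, -0.047], TCP at [147.401, 633.06, 200.797] pointing down, gripper open.
Joint ranges: [-2.75, 2.75], [-0.82, 2.05], [0.23, 2.67], [-1.56, 4.7], [0.09, 2.69], [-2.92, 2.92]. Speed limits (rad/s): [1.89, 1.89, 2.39, 3.01, 3.01, 3.01].

## Interface

Orientations are given as a rotation vector (axis times angle).
In Python, from workcell import arm, hand, kinematics, status, grab_frame, calibration gives the robot as it stands. Calls block until the motion is done:
- arm.move_pose(position, orientation): joint-space move of the TCP to a pose.
- arm.servo_line(position, rotation=None, speed=150): straight line of the TCP; rotation=None keeps the orientation; speed is the mean speed in mm/s.
- arm.move_j(angles): joint-space move.
- hand.move_gripper(opening): opening from 0.0 (shut) to 1.0 (fully open); the grip force is fixed at half the most; returns when the fingers have stopped.
- arm.sleep(seconds).
- kinematics.solve_ik(position, orientation): joint angles nearest the present ones, or None.
- status.read_state(): the state.
- grab_frame(name): name is "scene" or "top" or "wrist"; returns the picture (400x640x3 uint8, blue, green, red); there is no depth.
- calibration(name): a dict with "fx", "fy", "cx", "cy" (pixels), "k1" (the pictures are not rectified: a ray, as slopes to the right and down, at radius r is drawn at 1 + k1 r^2 times it, then the intrinsics apply), "R" (3x3) and "t" (3): a world point X has camera coordinates R X + t; the wrist camera has in their place "mount" (4x4, takes a point from camera to tool coordinates, whose origin is the TCP and whose axes are the flange's). Camera axes: x right, y down, z forward; pixel columns grow to the right and rows downward; lengths in mm; the calibration is good to about 2 mm. A picture is of the moment at which its call begins: read the wrist's pose just before it. calibration takes no time and is no camera call.
A pose or a line that the arm cannot do raises arm.IKError and nothing moves.
- arm.job_done(): hands the job in; it is judged then, once.
The state is a dict: "time": time; "joint_pos": joint angles; "joint_vel": joint speeds; "tau": joint torques, N m; "tcp_pos": TCP position; "eef_rot": TCP orientation; "contact_force": force on the tool from outside, world axes, zero at the start; "torque": the same for the moment, N m; "grip_width": opening from 0.0 (shut) to 1.0 (fully open); "grasp_force": force on a finger pad.
Only numpy, scipy, OpenCV 4.12 (cv2) and the standard library are available. Lean on these libraries where they do the work, as an engineer would, in place of code of your own. Each camera call takes 0.05 s, during which the arm holds its last target. There are 200 camera calls.

## Working session

There is one attempt and no reset: what is moved stays moved. The work goes in short steps, each a Python script; the robot and the scene stay as the last script left them, time stands still between calls to the robot, and variables do not carry over. Pictures are saved under pics/ and viewed, at most 10 in all, crops included, and the job is handed in when it is done.

```bash
ls; mkdir -p pics
python3 - <<'E'
from workcell import arm,hand,kinematics,status,grab_frame,calibration
import cv2
for n in("scene","top","wrist"):
    cv2.imwrite(f"pics/{n}0.png",grab_frame(n)); print(n,calibration(n))
print(arm.hold_point_z); print(status.read_state())
E
```

```text
pics
scene {'fx': 516.3895287184571, 'fy': 516.3895287184571, 'cx': 329.3275037847333, 'cy': 196.7651647613303, 'k1': -0.00279021086762424, 'R': array([[ 0.66389889, -0.74760746,  0.01792628],
       [-0.33640997, -0.31997978, -0.88568689],
       [ 0.66788218,  0.58197596, -0.46393682]]), 't': array([-319.47072764,  295.01728905,  766.70125476])}
top {'fx': 509.70236703518685, 'fy': 509.70236703518685, 'cx': 314.73991142163305, 'cy': 195.07478111480555, 'k1': -0.1601181896164102, 'R': array([[-0.00201463, -0.99982485, -0.0186069 ],
       [-0.98411634,  0.00528528, -0.17744606],
       [ 0.17751332,  0.01795387, -0.98395461]]), 't': array([  45.42632362,  537.83736089, 1424.56530858])}
wrist {'fx': 349.6565808034777, 'fy': 349.6565808034777, 'cx': 316.1451546317543, 'cy': 206.77375397814336, 'k1': -0.04188791857260863, 'mount': array([[ 4.80512666e-04, -9.60150036e-01, -2.79484664e-01,
         7.02523985e+01],
       [ 9.99999853e-01,  5.31696194e-04, -1.07324405e-04,
         3.59171498e-01],
       [ 2.51648463e-04, -2.79484571e-01,  9.60150150e-01,
        -1.73443642e+02],
       [ 0.00000000e+00,  0.00000000e+00,  0.00000000e+00,
         1.00000000e+00]])}
-18.700000000000003
{'time': 0.15, 'joint_pos': array([ 1.29538090e+00,  4.80699196e-01,  1.59668019e+00,  2.05443503e-05,
        1.06509037e+00, -4.66202503e-02]), 'joint_vel': array([-1.49430992e-03, -1.26289550e-03, -1.27022784e-03, -1.07581512e-03,
       -4.95111251e-05,  3.66157875e-04]), 'tau': array([ 9.13865097e-04, -9.51159811e+01, -4.30460393e+01,  6.78063429e-05,
        8.34915001e-03, -1.99215526e-05]), 'tcp_pos': array([147.32482242, 632.76993996, 200.33066722]), 'eef_rot': array([-3.58604694e-01, -3.12089896e+00,  1.35532896e-03]), 'contact_force': array([-0.27480668, -0.29636943, -0.06013861]), 'torque': array([-0.0236648 ,  0.02501641, -0.00174144]), 'grasp_force': 0.0, 'grip_width': 1.0049216082992198}
```

View pics/scene0.png

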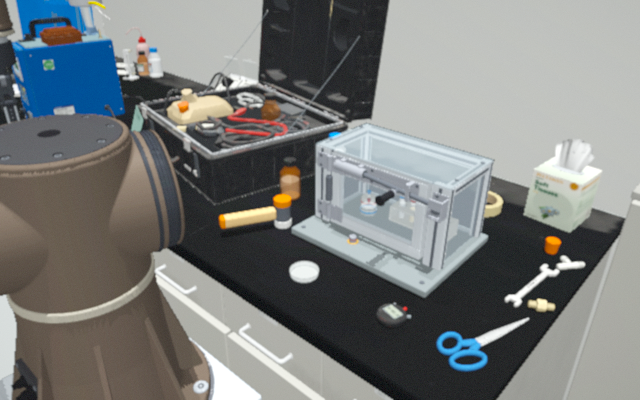

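View pics/top0.png

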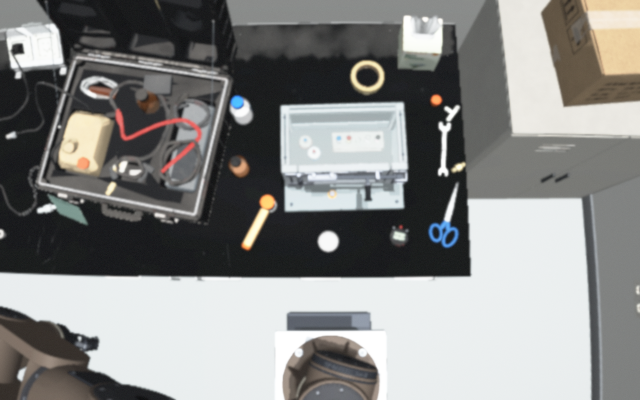

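The top view shows the mallet (head ~(268,202), handle end ~(247,246)), the cage plate's front edge from ~(286,211) to (406,208), the peg ~(332,195) and the knob ~(368,193). The scene view shows the knob ~(385,198) and the peg ~(352,239). Next: rough positions and enlarged crops.

```bash
cat > h.py <<'E'
import numpy as np,cv2
from workcell import arm,hand,kinematics,status,grab_frame,calibration
from scipy.spatial.transform import Rotation as Ro
def ray(cam,px,st=None):
    c=calibration(cam)
    K=np.array([[c['fx'],0,c['cx']],[0,c['fy'],c['cy']],[0,0,1]])
    d=np.append(cv2.undistortPoints(np.array([[px]],float),K,np.array([c['k1'],0,0,0,0]))[0,0],1)
    if cam=='wrist':
        M=c['mount'];R=Ro.from_rotvec(st['eef_rot']).as_matrix()
        o=R@M[:3,3]+st['tcp_pos'];d=R@M[:3,:3]@d
    else: o=-c['R'].T@c['t'];d=c['R'].T@d
    return o,d/np.linalg.norm(d)
def plane(cam,px,z,st=None):
    o,d=ray(cam,px,st);return o+d*(z-o[2])/d[2]
def tri(*rs):
    A=sum(np.eye(3)-np.outer(d,d) for o,d in rs);b=sum((np.eye(3)-np.outer(d,d))@o for o,d in rs)
    p=np.linalg.solve(A,b);return p,[round(float(np.linalg.norm(np.cross(p-o,d))),1) for o,d in rs]
def proj(cam,X,st=None):
    c=calibration(cam)
    if cam=='wrist':
        M=c['mount'];R=Ro.from_rotvec(st['eef_rot']).as_matrix()
        p=M[:3,:3].T@(R.T@(np.array(X)-st['tcp_pos'])-M[:3,3])
    else:p=c['R']@np.array(X)+c['t']
    s=p[:2]/p[2];s=s*(1+c['k1']*(s@s));return s*[c['fx'],c['fy']]+[c['cx'],c['cy']]
def look(z_axis,y_axis):
    """rotvec from tool z and approx tool y"""
    z=np.array(z_axis,float);z/=np.linalg.norm(z);y=np.array(y_axis,float);y-=z*(y@z);y/=np.linalg.norm(y)
    return Ro.from_matrix(np.c_[np.cross(y,z),y,z]).as_rotvec()
E
python3 - <<'E'
from h import *
np.set_printoptions(precision=1,suppress=True)
T=cv2.imread('pics/top0.png');S=cv2.imread('pics/scene0.png')
for nm,p,z in[('plate FL',(286,211),20),('plate FR',(406,208),20),('mallet top',(268,202),70),('handle end',(247,246),45),('dish',(328,241),13),('watch',(399,236),16),('bottle',(238,166),106)]:print(nm,plane('top',p,z))
print('knob',tri(ray('top',(368,193)),ray('scene',(385,198))))
print('peg',plane('top',(332,195),35),plane('scene',(352,239),35))
print('roof front',plane('top',(281,104),200),plane('top',(406,103),200))
a=cv2.resize(T[90:255,225:425],(800,600),interpolation=2)[:,:,:]
cv2.imwrite('pics/tc.png',cv2.resize(T[150:255,230:420],(800,442),interpolation=2))
cv2.imwrite('pics/sc.png',cv2.resize(S[120:300,300:500],(667,600),interpolation=2))
E
```

```text
plate FL [496.1 128.4  20. ]
plate FR [ 503.1 -224.2   20. ]
mallet top [514.8 176.3  70. ]
handle end [391.4 238.   45. ]
dish [408.1   5.7  13. ]
watch [ 421.1 -201.8   16. ]
bottle [612.2 259.  106. ]
knob (array([ 521.6, -100.5,  168.6]), [0.6, 0.6])
peg [540.4  -6.6  35. ] [534.  -16.8  35. ]
roof front [760.5 131.1 200. ] [ 761.5 -205.8  200. ]
```

View pics/sc.png

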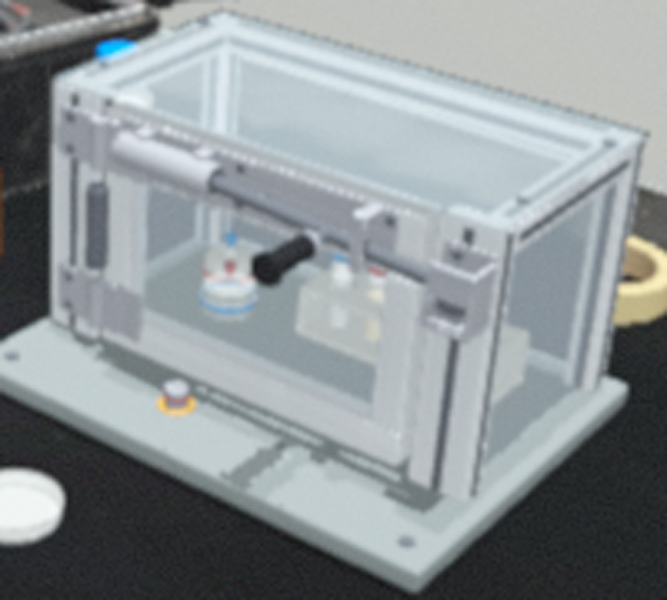

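View pics/tc.png

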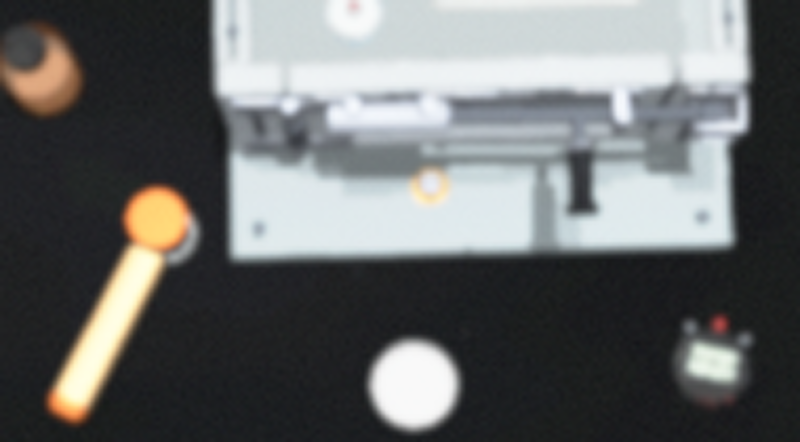

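The crops show the peg's top at scene ~(353.4,236.4) / top ~(332.4,193.5), and the plate's front corners at top ~(285.1,211.8) and (404.6,208.4). The knob's grip is centred at top ~(368.2,192.8) / scene ~(386,196.5). The route to the peg in front of the gate is clear, so I'll refine the mallet by colour and grip it.

Run:
```python
from h import *
np.set_printoptions(precision=1,suppress=True)
T=cv2.imread('pics/top0.png');S=cv2.imread('pics/scene0.png')
h=cv2.cvtColor(T,cv2.COLOR_BGR2HSV)
roi=np.zeros(h.shape[:2],np.uint8);roi[190:255,238:280]=1
org=cv2.inRange(h,(5,140,150),(20,255,255))*roi
n,_,stt,c=cv2.connectedComponentsWithStats(org);
for i in range(1,n):
    if stt[i,4]>20:print('orange',stt[i],c[i])
han=cv2.inRange(h,(5,40,150),(30,255,255))*roi
ys,xs=np.nonzero(han);k=ys>214
vx,vy,x0,y0=cv2.fitLine(np.c_[xs[k],ys[k]].astype(np.float32),2,0,.01,.01).ravel()
f=lambda y:(x0+vx/vy*(y-y0),y)
a,b=plane('top',f(218),48),plane('top',f(245),48)
bx=(a-b)/np.linalg.norm(a-b);print('bx',bx,'pts',a,b)
big=max(range(1,n),key=lambda i:stt[i,4]);hd=plane('top',c[big],70);print('head',hd,'off-line',np.cross(bx[:2],(hd-a)[:2]))
print('peg',tri(ray('top',(332.4,193.5)),ray('scene',(353.4,236.4))),plane('top',(332.4,193.5),35))
hd[2]=0
g=hd-55*bx
r=look((0,0,-1),(-bx[1],bx[0],0)); 
R=Ro.from_rotvec(r).as_matrix()
if R[:,0]@bx>0:r=look((0,0,-1),(bx[1],-bx[0],0))
print('grip',g,'rot',r)
for p in([g[0],g[1],150],[g[0],g[1],17]):print(kinematics.solve_ik(p,r))
arm.move_pose([g[0],g[1],120],r)
st=status.read_state();cv2.imwrite('pics/w1.png',grab_frame('wrist'));print(st['time'],st['tcp_pos'])
np.savez('m.npz',bx=bx,hd=hd,g=g,r=r)
```

```text
orange [260 194  15  14  69] [265.1 199.1]
orange [242 243   9   7  28] [245.1 246.7]
bx [ 0.9 -0.5  0. ] pts [471.9 199.8  48. ] [394.  241.3  48. ]
head [523.2 184.8  70. ] off-line 10.885860508868344
peg (array([546.3,  -8.9,  32.3]), [1.4, 1.4]) [544.8  -7.8  35. ]
grip [474.7 210.6   0. ] rot [0.8 3.  0. ]
[ 0.4  0.4  1.9  0.   0.8 -0.7]
[ 0.4  0.6  2.   0.   0.5 -0.7]
2.1 [474.7 211.4 120.1]<stdin>:16: DeprecationWarning: Arrays of 2-dimensional vectors are deprecated. Use arrays of 3-dimensional vectors instead. (deprecated in NumPy 2.0)
```

View pics/w1.png

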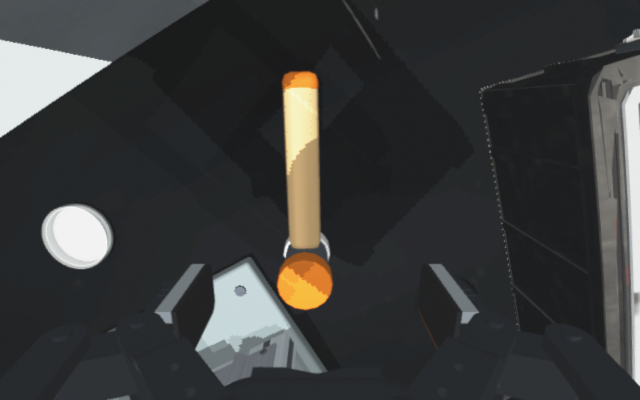

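The wrist view shows the orange face centred at ~(304.5,281), the handle's axis from ~(305,240) up to its end at ~(300,72), and the plate's corner at ~(248,257). I'll recompute the mallet from this, grip it and lift it a little.

Run:
```python
from h import *
np.set_printoptions(precision=2,suppress=True)
m=np.load('m.npz');st=status.read_state()
hd=plane('wrist',(304.5,281),70,st);a=plane('wrist',(305.5,235),48,st);b=plane('wrist',(301,90),48,st)
bx=(a-b)/np.linalg.norm(a-b)
print(hd,bx,a,b,'offline',np.cross(bx,hd-a)[2],'endcap dist',(hd-plane('wrist',(300,71),44,st))@bx)
mid=a+bx*((hd-a)@bx)  # head foot on the handle line
ax=(mid+hd)/2;ax[2]=0
g=ax-55*bx
r=look((0,0,-1),(bx[1],-bx[0],0))
R=Ro.from_rotvec(r).as_matrix()
if R[:,0]@bx>0:r=look((0,0,-1),(-bx[1],bx[0],0))
print(g,r,m['r'])
arm.move_pose([g[0],g[1],70],r)
arm.servo_line([g[0],g[1],18],speed=80)
print(status.read_state()['contact_force'])
hand.move_gripper(0.0)
s=status.read_state();print(s['grip_width'],s['grasp_force'],s['tcp_pos'])
arm.servo_line([g[0],g[1],78],speed=60)
s=status.read_state();print(s['time'],s['grip_width'],s['grasp_force'],s['contact_force'],s['torque'],s['tcp_pos'])
np.savez('m.npz',bx=bx,hd=ax,g=g,r=r)
cv2.imwrite('pics/w2.png',grab_frame('wrist'))
```

```text
[514.94 181.29  70.  ] [ 0.89 -0.45  0.  ] [491.64 194.03  48.  ] [399.27 240.67  48.  ] offline -0.8687189090564758 endcap dist 142.43325092578579
[466.04 206.47   0.  ] [0.73 3.06 0.  ] [0.76 3.05 0.  ]
[-0.25  0.26  0.45]
0.006188589124872814 0.0 [466.02 206.47  17.99]
5.1833 0.0007430511267599983 0.0 [ 0.29 -0.07  0.45] [0.01 0.02 0.  ] [465.78 206.35  77.65]
```

View pics/w2.png

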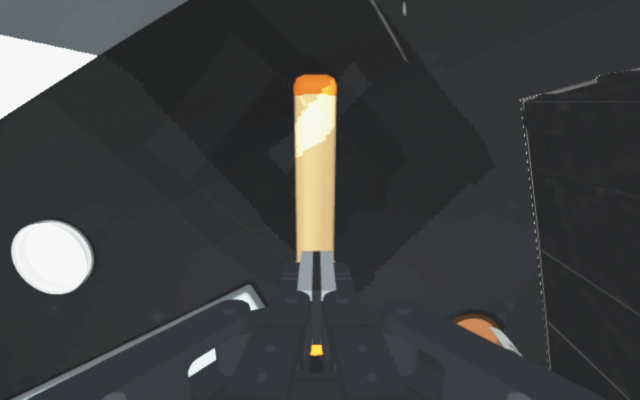

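The gripper is fully shut with zero force, so the grasp missed. The handle (axis at column ~316) still lies under the fingers, and the wrist view can't explain it. I'll check from the scene camera.

Run:
```python
from h import *
S=grab_frame('scene');T=grab_frame('top')
a=cv2.resize(S[150:270,190:350],(640,480),interpolation=2)
cv2.imwrite('pics/s3.png',a);cv2.imwrite('pics/t3.png',T)
s=status.read_state();print(s['grip_width'],s['tcp_pos'],s['time'])
```

```text
0.0019567140892988734 [465.81983205 206.38613253  77.63606664] 5.3333
```

View pics/s3.png

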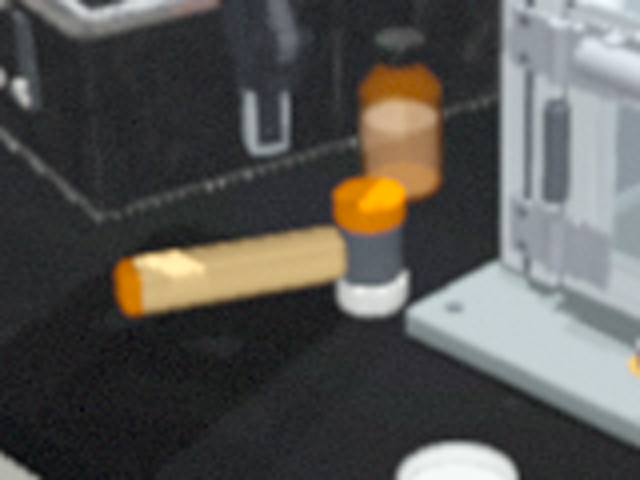

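The mallet stands upright and undisturbed, with its head at scene ~(282,210) and its handle from ~(220,222) to (275,213). The fingertips are visible behind it at ~(256,187). I'll compare the projections to find the offset.

Run:
```python
from h import *
np.set_printoptions(precision=1,suppress=True)
m=np.load('m.npz');s=status.read_state();ax,bx=m['hd'],m['bx']
z=np.array([0,0,1.])
for n,X in [('tcp',s['tcp_pos']),('headtop',ax+70*z),('white bottom',ax),('end',ax-145*bx+35*z),('grip',ax-55*bx+35*z)]:
    p=proj('scene',X);print(n,X,p,'crop',(p-[190,150])*4,'top',proj('top',X))
T=cv2.imread('pics/t3.png');cv2.imwrite('pics/t3c.png',cv2.resize(T[130:270,200:400],(800,560),interpolation=2))
# scene measures of head top centre & triangulation with top
print(tri(ray('scene',(190+369/4,150+192/4)),ray('top',(267.2,201.8))))
print(plane('scene',(190+372/4,150+300/4),0))
```

```text
tcp [465.8 206.4  77.6] [256.8 198.3] crop [267.3 193.3] top [256.9 218.7]
headtop [515.1 181.7  70. ] [280.5 197.5] crop [361.9 189.8] top [266.1 201.9]
white bottom [515.1 181.7   0. ] [281.2 223.8] crop [364.9 295. ] top [268.8 205.7]
end [385.7 247.   35. ] [218.4 221.5] crop [113.6 286.1] top [244.4 248.2]
grip [466.  206.5  35. ] [257.8 214.8] crop [271.1 259. ] top [258.7 220.6]
(array([516.1, 178.1,  69.4]), [0.9, 0.9])
[514.  174.5   0. ]
```

View pics/t3c.png

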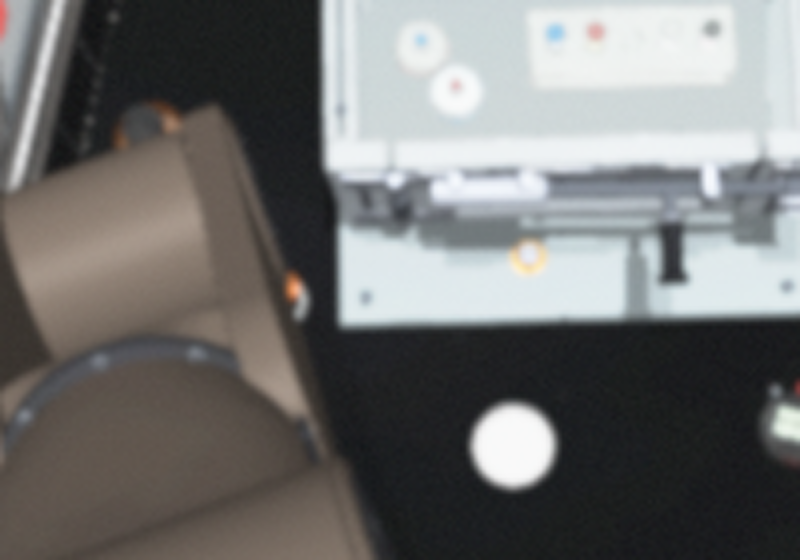

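The seen fingertip (crop row ~152) is ~40 crop px above the projected TCP (193), so the fingers appear to end roughly 28 mm behind the reported TCP. They therefore closed just above the handle. A gentle touch of the worktop on a free spot will settle it.

Run:
```python
from h import *
np.set_printoptions(precision=2,suppress=True)
m=np.load('m.npz');r=m['r']
p=np.array([440.,125.])
arm.servo_line([*p,60],speed=200)
arm.servo_line([*p,6],speed=100)
f0=status.read_state()['contact_force'][2]
for z in np.arange(4,-40,-2.):
    try: arm.servo_line([*p,z],speed=30)
    except arm.IKError as e: print('ik',z,e);break
    s=status.read_state();f=s['contact_force'][2]-f0
    if abs(f)>4:break
print(z,f,s['tcp_pos'],s['contact_force'],s['time'])
arm.servo_line([*p,60],speed=200)
```

```text
-32.0 45.99712650082551 [440.1  125.04 -30.71] [-7.02 -1.37 45.71] 11.3583
```

Contact came at reported TCP z ≈ -30.5, so the real fingertips sit about 30 mm behind the reported TCP. The touch reached 46 N at the fingertips. I'll apply the offset from here on (grasp point about 49 mm behind the reported TCP) and grip again.

Run:
```python
from h import *
np.set_printoptions(precision=2,suppress=True)
m=np.load('m.npz');r=m['r'];g=m['g']
hand.move_gripper(1.0)
arm.move_pose([g[0],g[1],30],r)
arm.servo_line([g[0],g[1],-17],speed=80)
f0=status.read_state()['contact_force'];print(f0)
hand.move_gripper(0.0)
s=status.read_state();print(s['grip_width'],s['grasp_force'],s['tcp_pos'],s['contact_force'])
arm.servo_line([g[0],g[1],53],speed=80)
s=status.read_state();print(s['time'],s['grip_width'],s['grasp_force'],s['contact_force'],s['torque'],s['tcp_pos'])
cv2.imwrite('pics/w4.png',grab_frame('wrist'))
S=grab_frame('scene');cv2.imwrite('pics/s4.png',S)
cv2.imwrite('pics/s4c.png',cv2.resize(S[130:270,200:400],(800,560),interpolation=2))
```

```text
[ 0.23 -0.01  1.52]
0.2749342358467446 60.37698268890381 [466.12 206.53 -16.8 ] [-0.97  0.94  5.88]
15.55 0.27256316822837834 59.34283375740051 [ 1.15  0.18 -3.65] [0.02 0.19 0.01] [465.69 206.35  52.6 ]
```

View pics/s4c.png

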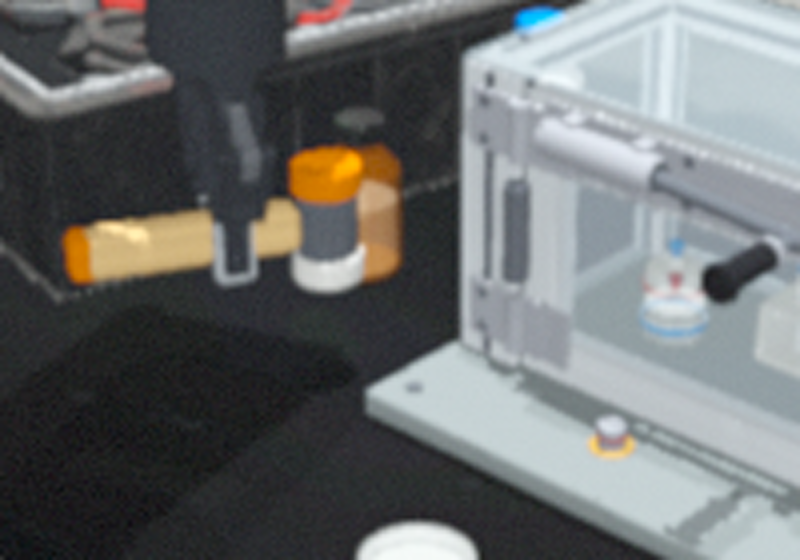

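The mallet is held level, with its white face about 70 mm up (force 59 N, width 0.27). The peg is at crop ~(611,425). I'll now carry it over the peg and press down with force watch.

Run:
```python
from h import *
np.set_printoptions(precision=2,suppress=True)
a=np.radians(20);bx=np.array([np.cos(a),-np.sin(a),0])
r=look((0,0,-1),(bx[1],-bx[0],0))
if Ro.from_rotvec(r).as_matrix()[:,0]@bx>0:r=look((0,0,-1),(-bx[1],bx[0],0))
peg=np.array([545.5,-8.5,0]);g=peg-55*bx;print(g,r)
arm.servo_line([g[0],g[1],48],r,speed=180)
arm.servo_line([g[0],g[1],22],speed=80)
s=status.read_state();f0=s['contact_force'];print(s['time'],f0,s['tcp_pos'])
z=22
while z>-8:
    z-=2; arm.servo_line([g[0],g[1],z],speed=40)
    s=status.read_state();f=s['contact_force'][2]-f0[2];print(z,round(f,1),s['tcp_pos'][2].round(1),s['torque'].round(2))
    if f>32 or (z<8 and f>24):break
print(s['time'],s['grip_width'])
arm.servo_line([g[0],g[1],40],speed=120)
np.save('p.npy',np.r_[g,r]);cv2.imwrite('pics/s5.png',grab_frame('scene'))
```

```text
[493.82  10.31   0.  ] [0.55 3.09 0.  ]
17.375 [ 0.6   0.24 -3.33] [493.53  10.62  21.76]
20 0.8 20.2 [0.08 0.18 0.03]
18 1.0 18.0 [0.06 0.12 0.06]
16 5.5 16.1 [-0.04 -0.04 -0.02]
14 5.7 14.1 [-0.06  0.04 -0.03]
12 7.4 12.1 [-0.11 -0.11  0.  ]
10 7.2 10.0 [-0.05 -0.04 -0.03]
8 7.4 8.0 [-0.04 -0.07 -0.01]
6 6.5 6.0 [-0.07 -0.11 -0.02]
4 9.4 4.1 [-0.08 -0.1  -0.03]
2 14.3 2.1 [-0.39  0.32 -0.11]
0 16.0 0.0 [-0.12  0.61 -0.14]
-2 20.5 -1.9 [ 0.07  0.95 -0.05]
-4 24.1 -3.9 [ 0.23  1.23 -0.01]
20.625 0.27326944234751943
```

The force pattern shows contact at TCP≈17 and about 7 N of drag. A firm stop starts at TCP≈3, so travel was about 14 mm. I'll check the peg numerically against the first picture, then set the mallet down.

Run:
```python
from h import *
np.set_printoptions(precision=1,suppress=True)
m=np.load('m.npz');r=m['r'];g=m['g'];p=np.load('p.npy')
arm.servo_line([p[0]-15,p[1]+40,53],speed=180)
arm.servo_line([g[0],g[1],25],r,speed=200)
s=status.read_state();f0=s['contact_force'][2]
arm.servo_line([g[0],g[1],-8],speed=100)
for z in np.arange(-10,-26,-2.):
    arm.servo_line([g[0],g[1],z],speed=40)
    s=status.read_state();f=s['contact_force'][2]-f0;print(z,round(f,1))
    if f>8:break
hand.move_gripper(0.6)
arm.servo_line([g[0],g[1],60],speed=200)
print(status.read_state()['time'])
S=grab_frame('scene');cv2.imwrite('pics/s6.png',S)
S0=cv2.imread('pics/scene0.png')
for z in(35,21,20):print(z,proj('scene',(545.5,-8.5,z)))
for I in(S0,S):
    h=cv2.cvtColor(I,cv2.COLOR_BGR2HSV)
    print(h[230:246,353,:].tolist())
a=cv2.resize(S0[215:260,325:385],(390,292),interpolation=2);b=cv2.resize(S[215:260,325:385],(390,292),interpolation=2)
c=cv2.resize(S[150:270,190:310],(390,292),interpolation=2);d=cv2.resize(S[150:240,340:460],(390,292),interpolation=2)
cv2.imwrite('pics/cmp.png',np.vstack([np.hstack([a,b]),np.hstack([c,d])]))
```

```text
-10.0 -0.5
-12.0 0.1
-14.0 0.2
-16.0 -1.1
-18.0 -0.4
-20.0 -0.7
-22.0 -0.1
-24.0 10.2
25.9667
35 [352.4 235.5]
21 [352.2 241. ]
20 [352.2 241.4]
[[102, 14, 181], [93, 17, 153], [98, 24, 129], [103, 21, 147], [107, 18, 196], [107, 19, 217], [107, 16, 221], [107, 16, 222], [106, 19, 197], [159, 16, 164], [175, 50, 162], [163, 23, 155], [15, 46, 188], [20, 105, 236], [20, 69, 226], [50, 8, 202]]
[[97, 12, 185], [98, 20, 156], [99, 19, 132], [90, 21, 124], [87, 22, 128], [98, 22, 128], [95, 26, 126], [19, 35, 138], [19, 88, 191], [18, 40, 213], [120, 5, 215], [112, 13, 222], [16, 28, 234], [20, 85, 250], [20, 66, 232], [36, 6, 205]]
```

View pics/cmp.png

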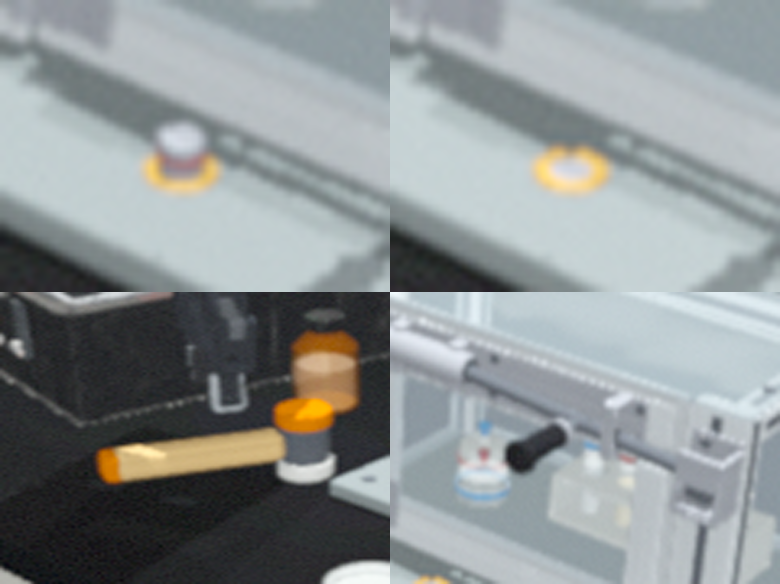

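The comparison shows the peg flush in its ring (b: ~(570,170)) and the mallet standing on its white face. The bolt is still shot with the knob at its place. Next I hover over the knob and locate its axis by mask in the wrist view.

Run:
```python
from h import *
np.set_printoptions(precision=1,suppress=True)
L,Rr=plane('top',(285.1,211.8),20),plane('top',(404.6,208.4),20)
ey=(L-Rr)/np.linalg.norm(L-Rr);ex=np.array([ey[1],-ey[0],0]);print('ey',ey,np.linalg.norm(L-Rr))
k=tri(ray('top',(368.2,192.8)),ray('scene',(386,196.5)))[0];print(k)
r=look((0,0,-1),ey)
if Ro.from_rotvec(r).as_matrix()[:,0]@ex>0:r=look((0,0,-1),-ey)
s=status.read_state()['tcp_pos'];arm.servo_line([s[0],s[1],195],speed=250)
hand.move_gripper(0.85)
arm.move_pose([k[0],k[1],195],r)
st=status.read_state();W=grab_frame('wrist');cv2.imwrite('pics/w7.png',W);print(st['time'],st['tcp_pos'],st['joint_pos'])
np.savez('k.npz',ey=ey,ex=ex,k=k,r=r)
p=proj('wrist',k,st);print('pred',p,'flange end',proj('wrist',k-20*ex,st),proj('wrist',k+18*ex,st))
g=cv2.cvtColor(W,cv2.COLOR_BGR2GRAY)
for v in range(int(p[1])-60,int(p[1])+50,6):
    row=g[v,int(p[0])-70:int(p[0])+70];d=np.nonzero(row<60)[0]+int(p[0])-70
    runs=np.split(d,np.nonzero(np.diff(d)>1)[0]+1) if len(d) else []
    print(v,[(int(q[0]),int(q[-1])) for q in runs if len(q)>3])
```

```text
ey [-0.  1.  0.] 351.2148963162054
[ 522.  -101.3  171.8]
28.2417 [ 521.9 -100.6  195. ] [-0.2  0.3  1.9  0.   0.9 -1.8]
pred [314.7 227.7] flange end [314.7 195.2] [314.7 255.5]
167 []
173 []
179 []
185 []
191 []
197 [(301, 334)]
203 [(301, 335)]
209 [(305, 330)]
215 [(306, 330)]
221 [(305, 330)]
227 [(305, 330)]
233 [(306, 330)]
239 [(306, 330)]
245 [(306, 329)]
251 [(306, 329)]
257 [(306, 330)]
263 [(308, 328)]
269 []
275 []
```

The knob shows clearly: grip at columns 305–330, rows 207–265, flange at rows 194–206. I'll grip it, lift 8 mm (rolling with the bolt's pivot), and draw it with force checks.

Run:
```python
from h import *
np.set_printoptions(precision=1,suppress=True)
d=np.load('k.npz');ex,ey,r=d['ex'],d['ey'],d['r'];st=status.read_state()
q=plane('wrist',(317.7,235),171,st);print(q)
k=np.array([521.5,q[1],171.]);H=49+3
def show(t):
    s=status.read_state();print(t,round(s['time'],2),s['contact_force'],s['tcp_pos'],round(s['grasp_force'],1),round(s['grip_width'],3));return s
arm.servo_line([k[0],k[1],k[2]-H],speed=110);show('down')
hand.move_gripper(0.0);s=show('grip');f0=s['contact_force']
R0=Ro.from_rotvec(r);base=np.array([k[0],k[1],k[2]])
def goto(draw,lift,speed=40):
    a=lift/100;R=Ro.from_rotvec(-a*ex)*R0
    g=base+ey*(draw+100*(1-np.cos(a)))*1+np.array([0,0,100*np.sin(a)])
    t=g+R.as_matrix()[:,2]*H
    arm.servo_line(t,R.as_rotvec(),speed=speed)
    return status.read_state()
for l in(3,6,8):
    s=goto(0,l,30);print('lift',l,s['contact_force']-f0)
    if np.abs(s['contact_force']-f0).max()>20:break
else:
    fl=s['contact_force']
    for w in(4,8,12,16,20,25,30,35,40,43,45,46):
        s=goto(w,8.5,50);f=s['contact_force']-f0;print('draw',w,f)
        if np.abs(s['contact_force']-fl).max()>15:break
show('end')
np.savez('g.npz',base=base,draw=w,H=H);cv2.imwrite('pics/s8.png',grab_frame('scene'))
```

```text
[527.  -99.1 171. ]
down 29.13 [0.  0.2 0.2] [521.9 -99.1 119.4] 0.0 0.848
grip 29.7 [-1.5 -2.3  2.6] [521.7 -99.3 119.2] 58.4 0.166
lift 3 [ 1.  -2.1 -0.8]
lift 6 [ 0.4  0.1 -1.3]
lift 8 [ 2.6  1.4 -3.8]
draw 4 [ 2.6  4.5 -4.2]
draw 8 [ 2.2  3.7 -3.6]
draw 12 [ 1.8  4.4 -4.8]
draw 16 [ 2.4  3.9 -5. ]
draw 20 [ 2.5  3.9 -5.2]
draw 25 [ 1.9  4.  -4.6]
draw 30 [ 2.7  3.9 -4.3]
draw 35 [ 2.2  3.7 -5.1]
draw 40 [ 2.1  4.  -4.9]
draw 43 [ -1.8 -11.8  -4.3]
draw 45 [ -5.9 -25.5  -5.2]
end 33.23 [ -7.4 -27.8  -2.5] [518.9 -60.4 127.4] 60.1 0.166
```

Bolt drawn with only about 4 N of drag, and the stop was met at about 42 mm of tool travel. I'll ease the preload and swing the gate about the hinge, keeping a light push against the stop.

Run:
```python
from h import *
np.set_printoptions(precision=1,suppress=True)
d=np.load('k.npz');ex,ey,r=d['ex'],d['ey'],d['r'];G=np.load('g.npz');base=G['base'];H=float(G['H'])
R0=Ro.from_rotvec(r);hinge=np.array([545.5,-8.5,0])+28*ex+90*ey
def goto(th,draw,lift=8.,speed=60):
    a=lift/100;R=Ro.from_rotvec(-a*ex)*R0
    g=base+ey*draw+np.array([0,0,100*np.sin(a)])+R.as_matrix()[:,2]*H
    Z=Ro.from_rotvec([0,0,-th])
    h=hinge.copy();t=h+Z.apply(g-h)
    arm.servo_line(t,(Z*R).as_rotvec(),speed=speed)
    s=status.read_state();f=Z.inv().apply(s['contact_force']);return s,f
draw=42.2
s,f=goto(0,draw);print(f)
for deg in(2,5,8,11,14,17,20,23,26,28.5,30.5,30.5):
    draw+=np.clip((f[1]+5)/10,-1,1)
    s,f=goto(np.radians(deg),draw);print(deg,round(draw,1),f,round(s['grip_width'],3),round(s['time'],1))
    if np.abs(f).max()>40:break
print(s['tcp_pos'],s['joint_pos'])
for n in('scene','top','wrist'):cv2.imwrite(f'pics/{n}9.png',grab_frame(n))
```

```text
[ 0.6 -2.6 -2.1]
2 42.4 [-0.6 -7.4 -2. ] 0.17 33.8
5 42.2 [ 0.2 -5.2 -2.7] 0.164 34.1
8 42.2 [ 0.7 -5.  -2.7] 0.172 34.4
11 42.2 [ 1.8 -3.5 -2.2] 0.165 34.6
14 42.3 [ 1.7 -4.2 -2.6] 0.164 34.9
17 42.4 [ 1.2 -4.2 -2.4] 0.167 35.2
20 42.5 [ 1.  -5.2 -1.7] 0.171 35.5
23 42.5 [ 1.4 -4.3 -1.7] 0.17 35.8
26 42.5 [ 1.4 -5.4 -1.9] 0.168 36.0
28.5 42.5 [ 1.9 -4.7 -0.9] 0.163 36.3
30.5 42.5 [ 1.3 -4.6 -1.7] 0.166 36.6
30.5 42.6 [-0.3 -5.  -1.7] 0.166 36.8
[455.6 -15.7 127.2] [-0.   0.3  2.1 -0.1  0.8 -1. ]
```

The swing went smoothly (forces ≤ 8 N, grip steady). Numeric checks before handing in: is the knob still between the pads, is the gate's edge where 30° predicts, and are the loose things unmoved?

Run:
```python
from h import *
np.set_printoptions(precision=0,suppress=True)
S0=cv2.imread('pics/s6.png');S=cv2.imread('pics/scene9.png');T0=cv2.imread('pics/top0.png');T=cv2.imread('pics/top9.png')
D=cv2.absdiff(S0,S).max(2)
hinge=np.array([573.5,81.5,0])
for deg in(20,25,30,35):
    th=np.radians(deg);e=hinge+238*np.array([-np.sin(th),-np.cos(th),0])
    b=proj('scene',e+[0,0,26]);t=proj('scene',e+[0,0,193])
    g=cv2.cvtColor(S,cv2.COLOR_BGR2GRAY)
    # brightness 5 px inside / 5 px beyond the free edge, averaged along it
    pr=[[g[int(y),int(x+o)] for x,y in np.linspace(b,t,25)[2:12]] for o in(-8,-4,0,4,8,12)]
    df=[D[int(y),int(x-5)] for x,y in np.linspace(b,t,25)[2:12]]
    print(deg,b,t,'bright',np.mean(pr,1),'diff',np.mean(df))
for nm,X in[('dish',(408,5.7,10)),('watch',(421,-202,16)),('bottle',(612,259,60)),('mallet',(515,180,20))]:
    for c,A,B in(('scene',S0,S),('top',T0,T)):
        u,v=proj(c,X).astype(int);print(nm,c,cv2.absdiff(A,B).max(2)[v-12:v+12,u-12:u+12].mean().round(1),end='; ')
```

```text
20 [388. 275.] [395. 199.] bright [204. 176. 171. 165. 163. 158.] diff 31.3
25 [379. 278.] [385. 201.] bright [168. 203. 202. 184. 181. 175.] diff 42.7
30 [369. 280.] [374. 203.] bright [136. 156. 171. 189. 202. 201.] diff 21.3
35 [359. 282.] [363. 204.] bright [ 93. 106. 119. 139. 162. 168.] diff 25.8
dish scene 8.9; dish top 109.9; watch scene 5.7; watch top 1.7; bottle scene 6.2; bottle top 1.6; mallet scene 11.7; mallet top 21.3;
```

Run:
```python
from h import *
S0=cv2.imread('pics/s6.png',0);S=cv2.imread('pics/scene9.png',0)
for v in(240,250,260,268,276,284):
    print(v,'now',S[v,346:404:3].tolist());print('   old',S0[v,346:404:3].tolist())
h=np.array([573.5,81.5,0])
for deg in(25,28,30,33):
    th=np.radians(deg);d=np.array([-np.sin(th),-np.cos(th),0])
    print(deg,[proj('scene',h+L*d+[0,0,z]).round().tolist() for L,z in((238,24),(238,110),(120,24))])
W=cv2.imread('pics/wrist9.png',0)
for v in range(185,290,8):print(v,W[v,290:346:5].tolist())
```

```text
240 now [167, 169, 175, 174, 196, 205, 178, 177, 165, 164, 194, 199, 199, 142, 116, 119, 117, 117, 117, 116]
   old [207, 220, 208, 214, 186, 140, 136, 174, 144, 147, 184, 194, 195, 194, 195, 195, 194, 188, 186, 186]
250 now [131, 117, 159, 167, 173, 177, 174, 211, 177, 167, 201, 198, 200, 185, 184, 178, 138, 117, 117, 116]
   old [205, 206, 205, 206, 205, 206, 206, 206, 206, 196, 191, 185, 151, 133, 164, 174, 139, 164, 193, 195]
260 now [73, 116, 127, 126, 142, 169, 171, 179, 169, 176, 201, 200, 197, 201, 200, 200, 200, 201, 201, 199]
   old [71, 121, 132, 139, 174, 201, 206, 203, 175, 147, 147, 168, 190, 190, 193, 204, 201, 190, 187, 174]
268 now [25, 26, 35, 27, 19, 37, 132, 171, 172, 191, 213, 217, 216, 200, 200, 199, 199, 200, 199, 199]
   old [41, 45, 44, 44, 41, 44, 95, 131, 137, 148, 178, 189, 206, 206, 206, 205, 206, 206, 206, 205]
276 now [40, 39, 31, 28, 24, 29, 22, 25, 126, 199, 204, 206, 149, 127, 133, 166, 195, 200, 199, 199]
   old [42, 40, 40, 42, 44, 41, 40, 41, 40, 36, 35, 73, 124, 132, 139, 171, 201, 206, 206, 205]
284 now [36, 36, 37, 27, 18, 21, 27, 24, 21, 25, 2
[... 392 characters left out ...]
]
193 [35, 31, 34, 32, 32, 27, 26, 28, 27, 28, 28, 28]
201 [34, 35, 34, 35, 34, 35, 33, 34, 27, 26, 28, 28]
209 [35, 35, 34, 34, 35, 35, 35, 35, 35, 30, 29, 28]
217 [35, 34, 35, 34, 35, 34, 35, 35, 37, 36, 29, 28]
225 [35, 34, 34, 34, 32, 33, 36, 35, 36, 36, 36, 28]
233 [27, 26, 28, 26, 27, 28, 29, 29, 29, 28, 29, 27]
241 [27, 27, 32, 33, 33, 30, 31, 31, 31, 31, 77, 90]
249 [30, 30, 31, 30, 31, 30, 31, 29, 30, 30, 163, 205]
257 [31, 30, 29, 30, 31, 30, 32, 30, 31, 31, 31, 118]
265 [32, 34, 36, 37, 38, 38, 35, 35, 35, 33, 83, 119]
273 [119, 37, 34, 34, 34, 34, 35, 34, 32, 35, 99, 119]
281 [117, 37, 33, 34, 36, 34, 35, 34, 34, 34, 63, 118]
289 [106, 37, 33, 33, 34, 35, 36, 34, 32, 34, 40, 122]
```

Against the picture, the gate's lower front edge fits about 28–29°, and the loose things are unmoved. I'll add 1.2° and hand in.

Run:
```python
from h import *
h=np.array([573.5,81.5,0]);s=status.read_state()
Z=Ro.from_rotvec([0,0,-np.radians(1.2)])
arm.servo_line(h+Z.apply(s['tcp_pos']-h),(Z*Ro.from_rotvec(s['eef_rot'])).as_rotvec(),speed=40)
arm.sleep(0.3);s=status.read_state();print(s['time'],s['contact_force'],s['grip_width'],s['grasp_force'])
print(arm.job_done())
```

```text
37.5083 [-2.85882849 -5.66336298 -1.55809554] 0.16174453414153295 60.02975106239319
the job is handed in; nothing more can be done
None
```

I handed the job in at 37.5 s with the peg flush, the mallet standing on its white face, the bolt fully drawn and the gate held by the knob at about 30° (estimated from the camera). The fingers really end about 30 mm behind the reported TCP, so the first mallet grasp missed, and checking this by touch put about 46 N on the worktop through the fingertips, above the 40 N limit for the arm and gripper body if fingertips count.

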